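# Lock the bench polisher on for honing gouges

### The arm

A 6-joint arm with a two-finger parallel gripper is mounted at the origin on a cart in front of the work surface, level with it; the furniture and walls round the work are solid. World frame = base frame: x ahead of the robot, y to its left, z up, the work surface at z = 0. Lengths are in m, angles in rad, forces in N, time in s.
With the tool pointing down it reaches from about 0.3 to 0.775 m from the base axis. Payload 14.6 kg.
Tool frame: the origin (TCP) lies at the very end of the fingers, on their centre line; the grasp point (between the pads) lies 19 mm behind it (r.pinch_z is the distance from the TCP to the grasp point, in m); z points along the fingers, y is the direction in which the jaws open and shut (so a half turn about z gives the same grasp; the last joint's range is limited). The gripper opens to 94 mm and grips with 3 to 60 N. Pads are 16 mm wide; open, the fingers measure 119 mm over their backs; the gripper's body (75 mm by 177 mm) begins 78 mm behind the grasp point.
Start: joints at [1.174, 0.3, 1.521, -0, 1.321, -0.067], TCP at [0.178, 0.52, 0.174] pointing down, gripper open.
Joint ranges: [-3.03, 3.03], [-0.79, 2.21], [0.23, 2.52], [-1.04, 4.18], [0, 3.07], [-2.55, 2.55]. Speed limits (rad/s): [2.22, 2.22, 2.57, 3.14, 3.14, 3.14].

### API

Orientations are given as a unit quaternion [x, y, z, w].
In Python, from cell import r, eyes gives the robot as it stands.
- The arm moves only by the shell command python3 -m crank 'ROWS' [OPENING] [FORCE]. ROWS is JSON, a list of rows, each an object of numbers: "tx", "ty", "tz": the shift along the tool's x, y, z in mm; "rx", "ry", "rz": the turn, a rotation vector about the tool's x, y, z in degrees. A call has 1 to 10 rows; each row is the pose to reach, as a shift and turn from the pose commanded when the call began, along the tool's axes at that moment; what a row does not reach only later rows make up. A row lasts 1/8 s, in which the tool goes at most 62.5 mm and 10.7 degrees, less where a joint would pass 70% of its speed; a pose out of reach is approached as far as the arm can. A call with a gripper value outside its range is refused whole. OPENING is the opening, from 0 (shut) to 1 (fully open), set as the call begins (- or left out, the last holds). The fingers move at their own pace and stop on an object; FORCE is the grip in N (left out, the last holds). Time passes only in rows, so rows that repeat a pose let the fingers close. It gives the time, the measured TCP pose, the force and the opening at its end, in the units of the state.
- r.get_obs(): the state, without advancing time (a new reading comes with each control period).
- eyes.read_camera(name): name is "scene" or "side" or "wrist"; returns the picture (400x640x3 uint8, red, green, blue); there is no depth.
- eyes.camera_params(name): a dict with "fx", "fy", "cx", "cy" (pixels), "R" (3x3) and "t" (3): a world point X has camera coordinates R X + t. Camera axes: x right, y down, z forward; pixel columns grow to the right and rows downward; lengths in m; the calibration is good to about 2 mm. A picture is of the moment at which its call begins: read the wrist's pose just before it. camera_params takes no time and is no camera call; for the wrist camera it gives the pose at the moment of the call.
- r.finish_job(): hands the job in, once; it reports no verdict.
The state is a dict: "t": time; "joints": joint angles; "joint_velocities": joint speeds; "joint_torque": joint torques, N m; "position": TCP position; "orientation": TCP orientation; "ft_force": force on the tool from outside, world axes, zero at the start; "wrist_torque": the same for the moment, N m; "gripper_width": finger opening in m.
Only numpy, scipy, OpenCV 4.12 (cv2) and the standard library are available. Lean on these libraries where they do the work, as an engineer would, in place of code of your own. Each camera call takes 0.05 s, during which the arm holds its last target. There are 200 camera calls.

### The job

Get the bench-mounted polisher running hands-free for honing: first take the chuck key out of its chuck and hang it by its T-handle in the steel fork on the gouge rack. Then squeeze the trigger right in, press the round lock-on button on its side while the trigger is in, and ease the trigger off so that the lock holds it. Never squeeze the trigger while the key is in the chuck, keep everything off the felt wheel and leave the other things on the table where they are.

Things in the scene. Friction and masses are not known exactly. Their poses are not given: they have to be found in the camera images.
- stand: Fixed steel bracket holding a straight polisher level; origin on the table. In its frame, mm: grey cylinder, radius 27, along y at x 0, z 115, from y -120 to 32, black battery block behind it to y -160; ring of radius 31 at y 50 to 72; chuck at y 79 to 131; felt wheel at y 147 to 169. Switch housing on top (36 wide, 70 long, centred on y -30), its top at z 145. Its -x side, with the button, faces the robot within 20 degrees.
- trigger (a joint): Black trigger block on top of the switch housing, 26 mm wide (stand x), 46 mm long (stand y). It slides straight down: 0 = out, 0.013 m = fully in; a spring pushes it out (4 N at the start, 12 N fully in).
- trigger_top (a point): Centre of the trigger's flat top, moves with it: stand (0, -30, 160) mm when out, z 147 fully in; axes as the stand's. Free space above and all round.
- lock_button (a joint): Round black button, diameter 20 mm, moves along stand +x: 0 = out, 0.008 m = fully in; spring 1.5 to 3.5 N. Barred after 1 mm until the trigger is over 0.009 m in. With it 0.006 m or more in, easing the trigger catches the lock: let go, the trigger stays about 0.007 m in and the button in. Let go before the trigger is eased, it springs out; squeezing the trigger again unlocks.
- button_face (a point): Centre of the button's flat outer face, moves with it: stand (-39, -30, 126) mm when out, x -31 fully in; 9 mm proud of its boss (diameter 27). With the trigger fully in it lies 21 mm below the trigger's top: a tip of one finger on the trigger and of the other on the button needs the gripper tilted 25 to 45 degrees, its body leaning to the stand's -x side.
- chuck_key: Loose steel T-shaped chuck key, about 130 g, upright in the chuck at the start. Origin at the pilot's tip, z up the shaft: pilot diameter 7 mm from 0 to 12 mm, toothed cone diameter 20 up to 24 mm, shaft diameter 10, T-handle 92 mm long (along y), 13 x 13 mm, centred at 80 mm. At the start the handle lies within 35 degrees of the stand's y.
- key_bar (a point): Centre of the chuck key's T-handle, 80 mm above the pilot tip; y along the handle.
- key_hole (a point): Mouth of the key's 8.5 mm hole in the top of the chuck, stand (0, 96, 134) mm; the pilot stands 12 mm deep in it and is drawn straight up.
- rack: Wooden gouge rack, fixed: base 130 x 150 mm, origin on the table, front to -x. Its back panel (face at x 31 mm, top z 113 mm) carries the steel fork in front and three upright gouges (tops below 145 mm) behind.
- fork_seat (a point): Where the T-handle's middle hangs, level with the prong tops: rack (-12, 0, 105) mm. The two prongs run along the rack's x, 8 mm wide, 40 mm clear between them, from 43 mm behind this point to upturned tips (8 mm high) 30 mm before it. The key hangs with the shaft between them and the handle across both (along the rack's y), the handle's centre 6.5 mm above this point.
- honing_wheel: Grey felt wheel on the polisher, radius 42 mm, axis at z 115 mm; origin and axes are the stand's. Not to be touched.
- baren: Bystander: round wooden baren, 95 mm across, 27 mm high; origin under its centre.
- lino_gouge: Bystander: gouge lying on the table, 112 mm long (along its y), 24 mm high.
- brayer: Bystander: ink roller lying on the table, 164 mm long (along its y), 31 mm high.
- pin_tin: Bystander: round tin, 64 mm across, 27 mm high.
- glue_stick: Bystander: upright glue stick, 26 mm across, 87 mm high.
Things that resemble listed ones, but are neither listed nor needed, are in the scene too. Leave any blue look-alike of the chuck_key alone.

How it is judged:
By the outcome, as a careful person would: the job done as asked, in the order asked, and still so for the second after the job is handed in, with the robot touching nothing.
It also fails if it takes over 54 s, if anything falls off the work surface, if the arm or the gripper's body presses on something with over 40 N, if the wrist force passes 120 N, or if a joint passes its speed limit or range.

## Working session

There is one attempt and no reset: what is moved stays moved. The work goes in short steps, Python scripts to look and compute and a shell command to move; the robot and the scene stay as the last step left them, time stands still between calls to the robot, and variables do not carry over. Pictures are saved under pics/ and viewed, about 8 in all and at most 12, crops included, and the job is handed in when it is done.

```bash
ls; mkdir -p pics; python3 - <<'E'
from cell import r, eyes
import cv2, numpy as np
o=r.get_obs(); print(o['t'],o['position'],o['orientation'],r.pinch_z)
for n in ['scene','side']:
    p=eyes.camera_params(n); R=np.array(p['R']); print(n,p['fx'],p['cx'],p['cy'],-R.T@np.array(p['t']),R[2])
    im=eyes.read_camera(n)
    cv2.imwrite(f'pics/{n}0.png',im[:,:,::-1])
E
```

```text
pics
0.0 [0.17800451 0.52007676 0.17348796] [ 1.64156005e-01  9.86434221e-01 -5.64646574e-04 -1.24799828e-04] 0.0188
scene 443.3990731094829 326.46139543080193 196.62088634058688 [-0.29160092 -0.80880602  0.79864146] [ 0.63130546  0.59824638 -0.4935126 ]
side 427.96069757028295 314.68382730943 196.57455345011317 [ 0.2192638  -0.93914089  0.79408049] [ 0.27306408  0.78714293 -0.55302986]
```

View pics/scene0.png

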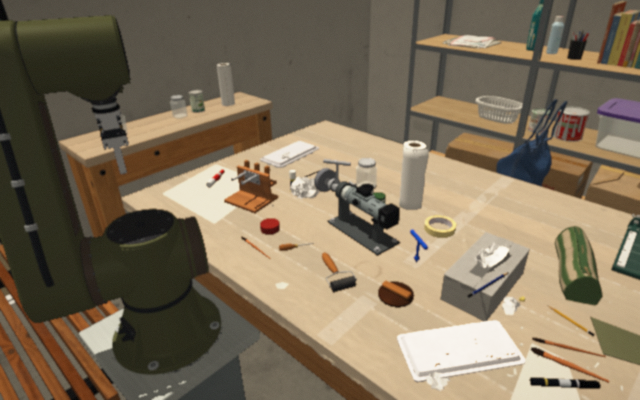

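View pics/side0.png

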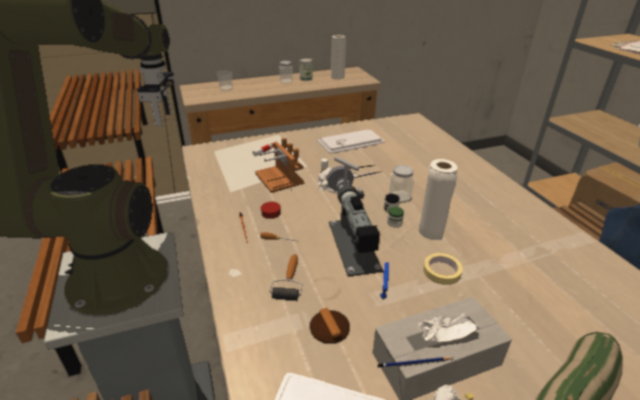

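The scene view shows the stand and polisher at (365,215), with its wheel at (325,182) and the steel key at (337,165). The rack is at (252,185). There is a blue look-alike key at (418,245), off the chuck, which I'll leave alone. Next I'll enlarge both views to measure.

```bash
python3 - <<'E'
import cv2, numpy as np
a=cv2.imread('pics/scene0.png')[145:255,220:420]; b=cv2.imread('pics/side0.png')[130:280,240:400]
a=cv2.resize(a,None,fx=4,fy=4,interpolation=cv2.INTER_CUBIC); b=cv2.resize(b,None,fx=4,fy=4,interpolation=cv2.INTER_CUBIC)
cv2.imwrite('pics/ca.png',a); cv2.imwrite('pics/cb.png',b)
E
```

```text
(no output)
```

View pics/ca.png

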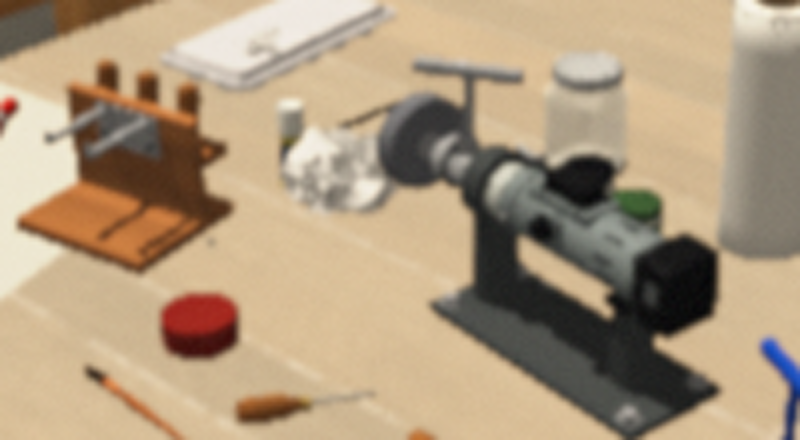

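View pics/cb.png

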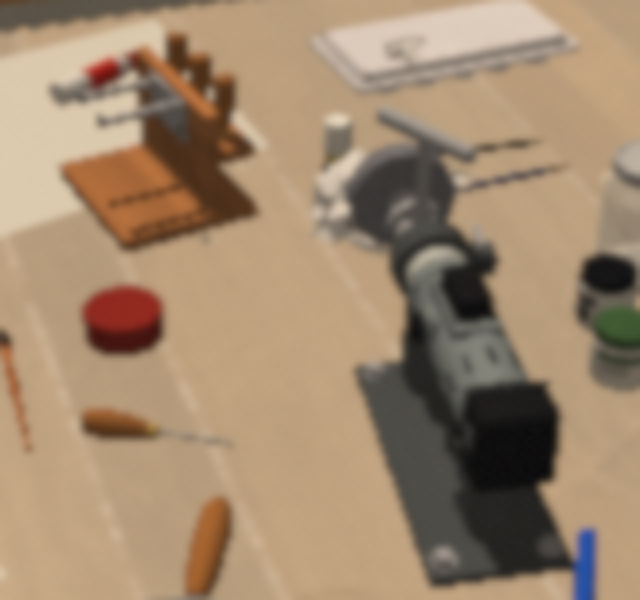

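```bash
cat > h.py <<'E'
from cell import r, eyes
import numpy as np, cv2
def ray(p,uv):
    R=np.array(p['R']); t=np.array(p['t'])
    d=R.T@np.array([(uv[0]-p['cx'])/p['fx'],(uv[1]-p['cy'])/p['fy'],1]); return -R.T@t,d/np.linalg.norm(d)
def tri(rays):
    A=sum(np.eye(3)-np.outer(d,d) for c,d in rays); b=sum((np.eye(3)-np.outer(d,d))@c for c,d in rays)
    X=np.linalg.solve(A,b); return X,max(np.linalg.norm((np.eye(3)-np.outer(d,d))@(X-c)) for c,d in rays)
def onz(p,uv,z):
    c,d=ray(p,uv); return c+d*(z-c[2])/d[2]
def proj(p,X):
    q=np.array(p['R'])@X+np.array(p['t']); return q[0]/q[2]*p['fx']+p['cx'],q[1]/q[2]*p['fy']+p['cy']
E
python3 - <<'E'
from h import *
S=eyes.camera_params('scene');D=eyes.camera_params('side')
f={'bar_l':((415,66),(382,115)),'bar_r':((522,76),(468,154)),'trig':((585,170),(466,285)),'tip_l':((50,134),(58,90)),'tip_r':((90,150),(102,119)),
'wheel':((432,142),(402,186)),'panL':((70,88),(135,52)),'panR':((205,120),(215,118)),'rackFL':((20,215),(64,170)),'rackFR':((142,268),(126,246)),'rackBR':((232,208),(255,212)),'baseFL':((432,304),(360,370)),'baseNR':((715,390),(570,565)),'baseNL':((632,435),(432,580))}
for k,(a,b) in f.items():
    X,e=tri([ray(S,(a[0]/4+220,a[1]/4+145)),ray(D,(b[0]/4+240,b[1]/4+130))]); print(k,(X*1000).round(),round(e*1000,1))
print({k:(np.round(v,3).tolist() if not np.isscalar(v) else v) for k,v in eyes.camera_params('wrist').items()})
E
```

```text
bar_l [636.  79. 198.] 0.8
bar_r [666.  -7. 206.] 0.2
trig [ 623. -105.  173.] 2.9
tip_l [443. 313. 134.] 0.3
tip_r [477. 308. 105.] 1.5
wheel [656.  82. 126.] 4.3
panL [531. 406. 112.] 1.4
panR [560. 255. 119.] 1.7
rackFL [458. 399.  12.] 4.5
rackFR [479. 257.   9.] 0.9
rackBR [601. 277.   7.] 1.8
baseFL [608.  38.   3.] 1.5
baseNR [ 666. -205.    0.] 1.7
baseNL [ 569. -198.    9.] 0.8
{'fx': 290.6408858428531, 'fy': 290.6408858428531, 'cx': 321.5510927484944, 'cy': 197.48658732245465, 'R': [[0.324, 0.946, -0.0], [0.914, -0.313, 0.258], [0.244, -0.084, -0.966]], 't': [-0.55, -0.026, 0.391]}
```

Triangulation gives the key bar centre at about (651,36,202), and the height matches the expected 202. The stand yaw is about -9°. The rack is roughly at (0.53,0.33) with a yaw of about 9°. Next I'll take the wrist camera over the area between the rack and the key.

```bash
python3 -m crank '[{"tx":-40,"ty":-18,"tz":-40,"rz":6},{"tx":-95,"ty":-41,"tz":-80,"rz":12},{"tx":-150,"ty":-65,"tz":-107,"rz":18},{"tx":-205,"ty":-89,"tz":-107,"rz":24},{"tx":-260,"ty":-113,"tz":-107,"rz":30},{"tx":-315,"ty":-137,"tz":-107,"rz":36},{"tx":-370,"ty":-161,"tz":-107,"rz":42},{"tx":-425,"ty":-185,"tz":-107,"rz":48},{"tx":-475,"ty":-207,"tz":-107,"rz":52},{"tx":-475,"ty":-207,"tz":-107,"rz":52}]' 1
python3 - <<'E'
from h import *
import pickle
p=eyes.camera_params('wrist'); im=eyes.read_camera('wrist'); cv2.imwrite('pics/w1.png',im[:,:,::-1]); pickle.dump(p,open('w1.pkl','wb'))
print(r.get_obs()['t'])
E
```

```text
0.15$[0]: bad value
```

View pics/w1.png

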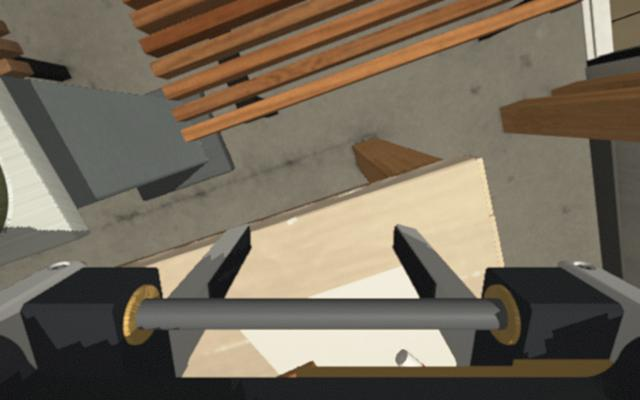

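The move was refused, probably because every row needs all six keys. I'll resend it with all six, going to a spot just short of the rack.

```bash
python3 -m crank '[{"tx":-45,"ty":-15,"tz":-35,"rx":0,"ry":0,"rz":6},{"tx":-90,"ty":-30,"tz":-60,"rx":0,"ry":0,"rz":12},{"tx":-145,"ty":-48,"tz":-77,"rx":0,"ry":0,"rz":18},{"tx":-200,"ty":-66,"tz":-77,"rx":0,"ry":0,"rz":25},{"tx":-255,"ty":-84,"tz":-77,"rx":0,"ry":0,"rz":32},{"tx":-310,"ty":-102,"tz":-77,"rx":0,"ry":0,"rz":39},{"tx":-360,"ty":-120,"tz":-77,"rx":0,"ry":0,"rz":46},{"tx":-393,"ty":-130,"tz":-77,"rx":0,"ry":0,"rz":52},{"tx":-393,"ty":-130,"tz":-77,"rx":0,"ry":0,"rz":52}]' 1
python3 - <<'E'
from h import *
import pickle
p=eyes.camera_params('wrist'); im=eyes.read_camera('wrist'); cv2.imwrite('pics/w1.png',im[:,:,::-1]); pickle.dump(p,open('w1.pkl','wb'))
print(r.get_obs()['t'])
E
```

```text
t: 1.27
position: [0.509, 0.2686, 0.2503]
orientation: [0.581, 0.814, -0.001, -0.0]
ft_force: [2.0, -0.3, -0.1]
gripper_width: 0.0938
1.325
```

View pics/w1.png

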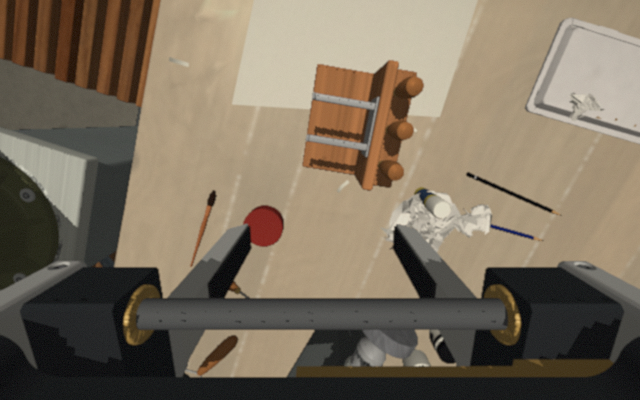

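The wrist view shows the rack's prongs: the upper one runs (313,97) to (378,105), the lower one (309,139) to (368,147). The front edge of the panel top runs (387,62) to (361,186).

```bash
python3 - <<'E'
from h import *
import pickle
p=pickle.load(open('w1.pkl','rb'))
im=cv2.imread('pics/w1.png')[50:200,290:440]; cv2.imwrite('pics/w1c.png',cv2.resize(im,None,fx=4,fy=4,interpolation=cv2.INTER_CUBIC))
for k,uv,z in [('tU',(313,97),.11),('rU',(378,105),.105),('tL',(309,139),.11),('rL',(368,147),.105),('pU',(387,62),.113),('pL',(361,186),.113),('bFU',(318,65),.01),('bFL',(304,166),.01)]:
    print(k,(onz(p,uv,z)*1000).round(1))
E
```

```text
tU [466.8 360.5 110. ]
rU [541.2 376.9 105. ]
tL [477.2 314.1 110. ]
rL [547.7 327.9 105. ]
pU [532.5 421.3 113. ]
pL [555.3 281.3 113. ]
bFU [454.7 409.9  10. ]
bFL [480.7 265.   10. ]
```

View pics/w1c.png

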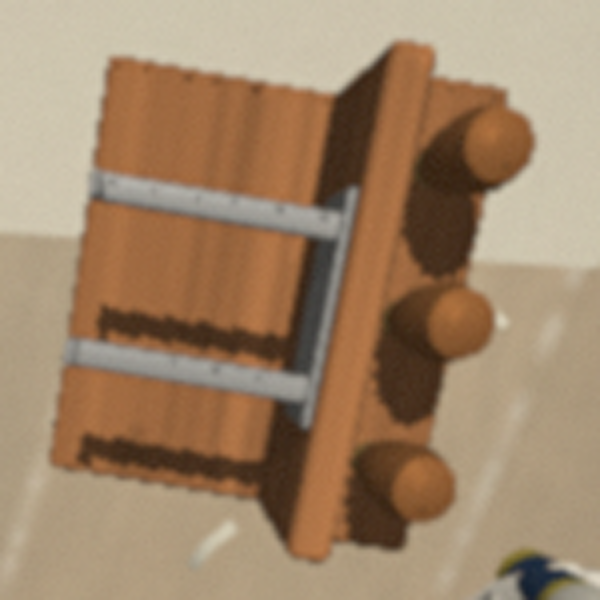

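```bash
python3 - <<'E'
from h import *
import pickle
from scipy.optimize import least_squares
p=pickle.load(open('w1.pkl','rb'))
# rack-frame points and crop pixels
M=[((-42,24,113),(95,186)),((-42,-24,113),(70,352)),((30,24,105),(340,224)),((30,-24,105),(305,389)),((31,75,113),(397,42)),((31,-75,113),(292,553)),((-65,75,10),(110,58)),((-65,-75,10),(52,464))]
def f(q):
    c,s=np.cos(q[2]),np.sin(q[2]); e=[]
    for X,uv in M:
        w=np.array([q[0]+(c*X[0]-s*X[1])/1000,q[1]+(s*X[0]+c*X[1])/1000,X[2]/1000])
        e+=list(np.array(proj(p,w))-(np.array(uv)/4+[290,50]))
    return np.array(e)
s=least_squares(f,[.52,.34,.17],loss='soft_l1'); q=s.x; print(q,np.degrees(q[2])); print(f(q).reshape(-1,2).round(1))
c,n=np.cos(q[2]),np.sin(q[2]); print('seat',q[0]-.012*c,q[1]-.012*n)
E
```

```text
[0.5143449  0.34552045 0.18053951] 10.344152239591226
[[  1.1  -0.1]
 [  1.5   1. ]
 [  0.9   0.6]
 [  1.9   0.3]
 [ -2.   -2.2]
 [ -0.9   1.5]
 [-11.8  -2.2]
 [-10.3  -0.5]]
seat 0.502539935563611 0.3433657295903232
```

The fit puts the fork seat at about (0.501,0.343) with a rack yaw of 10.4°. The base's depth offset isn't needed for the hang. Next I'll take a close look at the key.

```bash
python3 -m crank '[{"tx":-45,"ty":9,"tz":-10,"rx":0,"ry":0,"rz":0},{"tx":-95,"ty":18,"tz":-15,"rx":0,"ry":0,"rz":0},{"tx":-150,"ty":28,"tz":-15,"rx":0,"ry":0,"rz":0},{"tx":-205,"ty":39,"tz":-15,"rx":0,"ry":0,"rz":0},{"tx":-260,"ty":50,"tz":-15,"rx":0,"ry":0,"rz":0},{"tx":-307,"ty":59,"tz":-15,"rx":0,"ry":0,"rz":0},{"tx":-307,"ty":59,"tz":-15,"rx":0,"ry":0,"rz":0}]' 1
python3 - <<'E'
from h import *
import pickle
p=eyes.camera_params('wrist'); im=eyes.read_camera('wrist'); cv2.imwrite('pics/w2.png',im[:,:,::-1]); pickle.dump(p,open('w2.pkl','wb'))
E
```

```text
t: 2.2
position: [0.6644, -0.0022, 0.265]
orientation: [0.58, 0.814, -0.0, -0.001]
ft_force: [-0.7, 0.2, -0.5]
gripper_width: 0.094
```

View pics/w2.png

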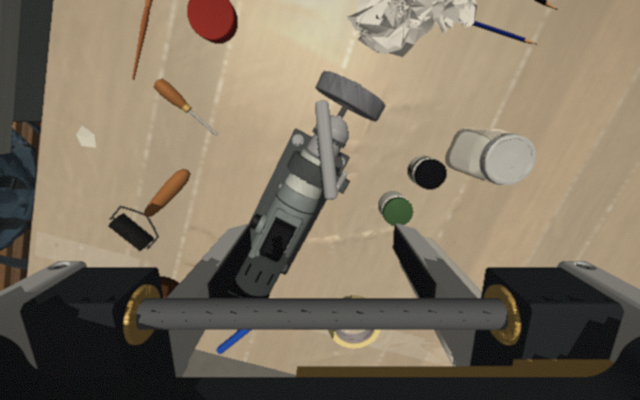

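The wrist view shows the steel key's bar running (321,102) to (331,198) above the chuck, the wheel at (350,95) and the trigger at (278,240). There are two key candidates: this grey key in the chuck, and the blue one lying near (235,338). The grey one fits, since it's steel and upright in the chuck. I'll confirm it in one enlarged crop.

```bash
python3 - <<'E'
import cv2
im=cv2.imread('pics/w2.png')[65:285,230:400]; cv2.imwrite('pics/w2c.png',cv2.resize(im,None,fx=2.7,fy=2.7,interpolation=cv2.INTER_CUBIC))
E
```

```text
(no output)
```

View pics/w2c.png

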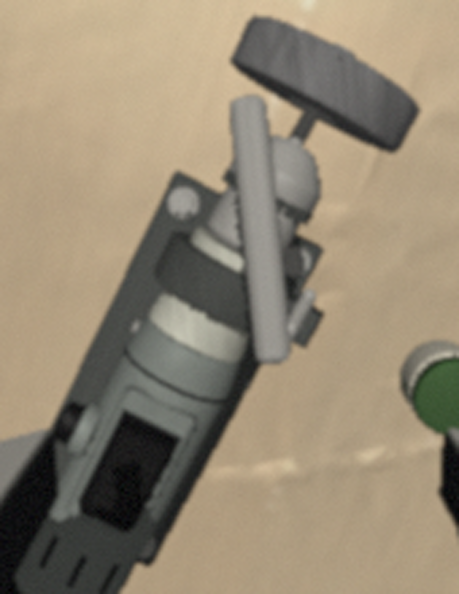

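The crop confirms the grey steel T-key upright in the chuck. Its bar runs along crop (248,97) to (271,360). The trigger's corners are near (128,413), (182,437), (132,530) and (80,502).

```bash
python3 - <<'E'
from h import *
import pickle
p=pickle.load(open('w2.pkl','rb'))
g=lambda u,z:onz(p,(u[0]/2.7+230,u[1]/2.7+65),z)*1000
a,b=g((248,97),.2085),g((271,360),.2085); d=a-b
print('bar',a.round(),b.round(),((a+b)/2).round(1),'len',np.linalg.norm(d).round(1),'ang from y',np.degrees(np.arctan2(-d[0],d[1])).round(1))
T=[g(u,.16) for u in [(128,413),(182,437),(132,530),(80,502)]]; c=sum(T)/4; print('trig',np.round(T,0).tolist(),c.round(1))
l=(T[0]+T[1]-T[2]-T[3])/2; w=(T[1]+T[2]-T[0]-T[3])/2; print('len',np.linalg.norm(l),'wid',np.linalg.norm(w),'yaw',np.degrees(np.arctan2(-l[0],l[1])),np.degrees(np.arctan2(w[1],w[0])))
k=(a+b)/2-c; print('trig->hole',k[:2],np.hypot(*k[:2]),np.degrees(np.arctan2(-k[0],k[1])))
bf=g((75,425),.126); print('button~',bf)
o=r.get_obs(); print(o['position'],o['t'])
E
```

```text
bar [635.  84. 208.] [671.   3. 208.] [652.8  43.8 208.5] len 88.6 ang from y 24.3
trig [[627.0, -50.0, 160.0], [652.0, -53.0, 160.0], [645.0, -102.0, 160.0], [619.0, -96.0, 160.0]] [635.7 -75.4 160. ]
len 48.172614459669916 wid 25.543403027506475 yaw -9.245052167369206 -9.324689342349217
trig->hole [ 17.0781832  119.15521585] 120.3728781996697 -8.156494140188466
button~ [603.81640287 -76.90803112 126.        ]
[ 6.63957817e-01 -4.88036185e-04  2.65440418e-01] 2.25
```

```bash
python3 -m crank '[{"tx":25,"ty":2,"tz":10,"rx":0,"ry":0,"rz":-3},{"tx":45,"ty":3,"tz":35,"rx":0,"ry":0,"rz":-5},{"tx":45,"ty":3,"tz":65,"rx":0,"ry":0,"rz":-5},{"tx":45,"ty":3,"tz":82,"rx":0,"ry":0,"rz":-5},{"tx":45,"ty":3,"tz":82,"rx":0,"ry":0,"rz":-5}]' 0.5
python3 -m crank '[{"tx":0,"ty":0,"tz":0,"rx":0,"ry":0,"rz":0},{"tx":0,"ty":0,"tz":0,"rx":0,"ry":0,"rz":0},{"tx":0,"ty":0,"tz":0,"rx":0,"ry":0,"rz":0},{"tx":0,"ty":0,"tz":0,"rx":0,"ry":0,"rz":0},{"tx":0,"ty":0,"tz":0,"rx":0,"ry":0,"rz":0},{"tx":0,"ty":0,"tz":0,"rx":0,"ry":0,"rz":0}]' 0 20
```

```text
t: 2.88
position: [0.6516, 0.0437, 0.1835]
orientation: [0.543, 0.839, -0.0, -0.001]
ft_force: [-1.0, -0.4, 1.3]
gripper_width: 0.0484
t: 3.62
position: [0.6522, 0.0428, 0.184]
orientation: [0.544, 0.839, -0.0, -0.0]
ft_force: [-0.5, 0.5, 0.6]
gripper_width: 0.0005
```

The jaws closed on nothing (width 0.5 mm), so I need to look.

```bash
python3 - <<'E'
from h import *
import pickle
p=eyes.camera_params('wrist'); w=eyes.read_camera('wrist'); s=eyes.read_camera('scene'); d=eyes.read_camera('side')
pickle.dump(p,open('w3.pkl','wb'))
cv2.imwrite('pics/w3.png',w[:,:,::-1])
a=cv2.resize(s[130:230,290:390],(400,400),interpolation=cv2.INTER_CUBIC); b=cv2.resize(d[120:220,290:390],(400,400),interpolation=cv2.INTER_CUBIC)
c=cv2.resize(w[90:290,140:540],(800,400))[:200*1] if 0 else w[130:300,180:460]
c=cv2.resize(c,(329,200))
t=np.zeros((600,800,3),np.uint8); t[:400,:400]=a; t[:400,400:]=b; t[400:,:329]=c
cv2.imwrite('pics/m3.png',t[:,:,::-1]); print(r.get_obs()['gripper_width'])
S=eyes.camera_params('scene');D=eyes.camera_params('side')
o=np.array([.652,.0432,.2025]);print(proj(S,o),proj(D,o))
E
```

```text
0.00022384608109787598
(np.float64(335.5422100065743), np.float64(161.9999962172692)) (np.float64(345.2950317452549), np.float64(161.96056719435074))
```

View pics/m3.png

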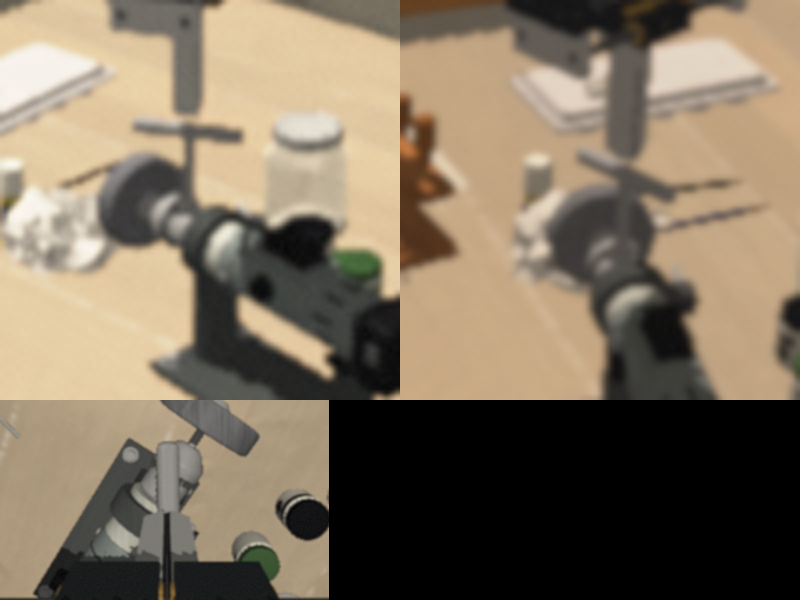

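```bash
python3 - <<'E'
from h import *
import pickle
S=eyes.camera_params('scene');D=eyes.camera_params('side')
for k,a,b in [('tip',(187,110),(227,155)),('bar',(188,130),(226,175)),('barL',(137,125),(180,154)),('barR',(241,135),(273,196)),('trigtop',(303,222),(262,312))]:
    X,e=tri([ray(S,(a[0]/4+290,a[1]/4+130)),ray(D,(b[0]/4+290,b[1]/4+120))]); print(k,(X*1000).round(1),round(e*1000,1))
p=pickle.load(open('w2.pkl','rb')); y=np.array([.946,.325,0]); T=np.array([.6644,-.0022,.265])
for s in (.047,-.047):
  for dz in (0,.0188,.03): print(s,dz,proj(p,T+s*y+[0,0,dz]))
p=pickle.load(open('w3.pkl','rb')); T=np.array([.652,.0432,.184]); print(proj(p,T),proj(p,T+[0,0,.03]))
a=np.array([[.6355,.0809,.2085],[.669,.0025,.2085]]); print([proj(p,x) for x in a])
o=r.get_obs(); print(o['joints'],o['position'],o['ft_force'])
E
```

```text
tip [654.1  39.2 216.6] 1.8
bar [653.6  38.  200.5] 1.2
barL [632.4  73.5 202.2] 0.5
barR [ 6.730e+02 -4.000e-01  2.009e+02] 1.5
trigtop [ 620.  -105.2  181.9] 1.7
0.047 0 (np.float64(383.1364708093989), np.float64(221.52116164980131))
0.047 0.0188 (np.float64(388.57298142188864), np.float64(230.5088594210215))
0.047 0.03 (np.float64(392.2959988780082), np.float64(236.6637918910705))
-0.047 0 (np.float64(260.5584339213873), np.float64(221.2958068780384))
-0.047 0.0188 (np.float64(255.11865122197156), np.float64(230.26087337458216))
-0.047 0.03 (np.float64(251.3935431701649), np.float64(236.40006003636648))
(np.float64(321.8658015383804), np.float64(220.87042677280158)) (np.float64(321.9236882928066), np.float64(235.93778427573352))
[(np.float64(322.4418383744067), np.float64(173.54728771504455)), (np.float64(320.3747722616779), np.float64(289.7685376793512))]
[ 9.49500836e-03  5.30692634e-01  1.17572308e+00  1.80347947e-05
  1.43527875e+00 -4.11222801e-01] [0.65215408 0.04279944 0.18399089] [0.39439133 0.54551897 0.39292775]
```

Both fixed cameras put the real fingertips at z≈0.217, while the reported TCP is at 0.184. So the fingers end about 32 mm short of the reported TCP, and the wrist image of the tips agrees. The lateral alignment is good. Going 32 mm lower is safe either way, because only the bar would sit between the open fingers.

```bash
python3 -m crank '[{"tx":0,"ty":0,"tz":0,"rx":0,"ry":0,"rz":0},{"tx":0,"ty":0,"tz":0,"rx":0,"ry":0,"rz":0},{"tx":0,"ty":0,"tz":0,"rx":0,"ry":0,"rz":0},{"tx":0,"ty":0,"tz":0,"rx":0,"ry":0,"rz":0},{"tx":0,"ty":0,"tz":12,"rx":0,"ry":0,"rz":0},{"tx":0,"ty":0,"tz":24,"rx":0,"ry":0,"rz":0},{"tx":0,"ty":0,"tz":32,"rx":0,"ry":0,"rz":0},{"tx":0,"ty":0,"tz":32,"rx":0,"ry":0,"rz":0}]' 0.5
python3 -m crank '[{"tx":0,"ty":0,"tz":0,"rx":0,"ry":0,"rz":0},{"tx":0,"ty":0,"tz":0,"rx":0,"ry":0,"rz":0},{"tx":0,"ty":0,"tz":0,"rx":0,"ry":0,"rz":0},{"tx":0,"ty":0,"tz":0,"rx":0,"ry":0,"rz":0},{"tx":0,"ty":0,"tz":0,"rx":0,"ry":0,"rz":0}]' 0 20
```

```text
t: 4.78
position: [0.6518, 0.0428, 0.1511]
orientation: [0.544, 0.839, -0.0, -0.001]
ft_force: [0.1, -1.0, 0.1]
gripper_width: 0.0469
t: 5.4
position: [0.6522, 0.0428, 0.1522]
orientation: [0.544, 0.839, 0.0, 0.0]
ft_force: [-0.1, 1.0, 0.9]
gripper_width: 0.0131
```

Gripped at 13.1 mm, which is the bar's width. Next I'll lift it straight up.

```bash
python3 -m crank '[{"tx":0,"ty":0,"tz":0,"rx":0,"ry":0,"rz":0},{"tx":0,"ty":0,"tz":-6,"rx":0,"ry":0,"rz":0},{"tx":0,"ty":0,"tz":-14,"rx":0,"ry":0,"rz":0},{"tx":0,"ty":0,"tz":-25,"rx":0,"ry":0,"rz":0},{"tx":0,"ty":0,"tz":-45,"rx":0,"ry":0,"rz":0},{"tx":0,"ty":0,"tz":-70,"rx":0,"ry":0,"rz":0},{"tx":0,"ty":0,"tz":-90,"rx":0,"ry":0,"rz":0},{"tx":0,"ty":0,"tz":-90,"rx":0,"ry":0,"rz":0}]' 0 35
python3 - <<'E'
from h import *
import pickle
p=eyes.camera_params('wrist'); w=eyes.read_camera('wrist'); s=eyes.read_camera('scene'); d=eyes.read_camera('side')
a=cv2.resize(s[90:220,270:400],(400,400),interpolation=cv2.INTER_CUBIC); b=cv2.resize(d[90:220,280:410],(400,400),interpolation=cv2.INTER_CUBIC)
t=np.zeros((600,800,3),np.uint8); t[:400,:400]=a; t[:400,400:]=b; t[400:,:320]=cv2.resize(w,(320,200))
cv2.imwrite('pics/m4.png',t[:,:,::-1])
E
```

```text
t: 6.4
position: [0.6527, 0.0428, 0.244]
orientation: [0.544, 0.839, 0.001, 0.001]
ft_force: [-0.4, 0.8, -1.8]
gripper_width: 0.0126
```

View pics/m4.png

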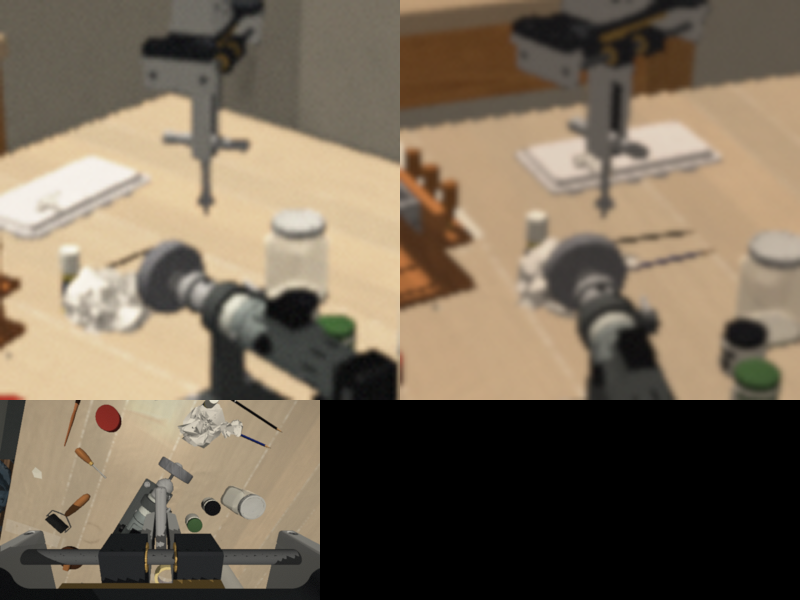

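The key is held square and centred, clear of the wheel. Next I'll carry it to hover over the fork, turning by +13.7°.

```bash
python3 -m crank '[{"tx":30,"ty":-1,"tz":0,"rx":0,"ry":0,"rz":1},{"tx":75,"ty":-3,"tz":0,"rx":0,"ry":0,"rz":3},{"tx":125,"ty":-6,"tz":0,"rx":0,"ry":0,"rz":6},{"tx":175,"ty":-8,"tz":0,"rx":0,"ry":0,"rz":8},{"tx":225,"ty":-10,"tz":0,"rx":0,"ry":0,"rz":10},{"tx":275,"ty":-13,"tz":12,"rx":0,"ry":0,"rz":12},{"tx":315,"ty":-15,"tz":30,"rx":0,"ry":0,"rz":13.7},{"tx":335,"ty":-15.5,"tz":44,"rx":0,"ry":0,"rz":13.7},{"tx":335,"ty":-15.5,"tz":44,"rx":0,"ry":0,"rz":13.7},{"tx":335,"ty":-15.5,"tz":44,"rx":0,"ry":0,"rz":13.7}]'
python3 - <<'E'
from h import *
import pickle
o=r.get_obs(); print(o['position'],o['t'])
P={n:eyes.camera_params(n) for n in ('scene','side','wrist')}; I={n:eyes.read_camera(n) for n in P}
pickle.dump((P,I),open('v5.pkl','wb'))
th=np.radians(10.35); rx=np.array([np.cos(th),np.sin(th),0]); ry=np.array([-np.sin(th),np.cos(th),0]); seat=np.array([.501,.343,.105])
st=np.radians(-9.3); sx=np.array([np.cos(st),np.sin(st),0]); sy=np.array([-np.sin(st),np.cos(st),0])
hole=np.array([.6528,.0438,0]); so=hole-.096*sy
pts={'seat':seat,'tU':seat-.03*rx+.024*ry,'tL':seat-.03*rx-.024*ry,'rU':seat+.042*rx+.024*ry,'rL':seat+.042*rx-.024*ry}
S=lambda x,y,z: so+(x*sx+y*sy)/1000+np.array([0,0,z/1000])
sp={'hole':S(0,96,134),'but':S(-39,-30,126)}
for i,(a,b) in enumerate([(13,23),(13,-23),(-13,-23),(-13,23)]): sp[f't{i}']=S(a,b-30,160)
def panel(n,x0,y0,w,h,k):
    im=cv2.resize(I[n][y0:y0+h,x0:x0+w],None,fx=k,fy=k,interpolation=cv2.INTER_CUBIC).copy()
    for d,c in ((pts,(0,255,0)),(sp,(255,0,0))):
        for v in d.values():
            u=proj(P[n],v); cv2.circle(im,(int((u[0]-x0+.5)*k),int((u[1]-y0+.5)*k)),2,c,-1)
    return im
t=np.zeros((600,800,3),np.uint8)
t[:300,:400]=panel('scene',225,140,100,75,4)
t[:300,400:]=panel('side',245,115,100,75,4)
t[300:,:400]=panel('scene',300,150,100,75,4)
t[300:,400:]=panel('side',305,145,100,75,4)
cv2.imwrite('pics/m5.png',t[:,:,::-1])
E
```

```text
t: 7.8
position: [0.5019, 0.3414, 0.1983]
orientation: [0.64, 0.768, 0.0, 0.0]
ft_force: [0.5, 0.1, -0.7]
gripper_width: 0.0127
[0.50194103 0.34141396 0.19831885] 7.8
```

View pics/m5.png

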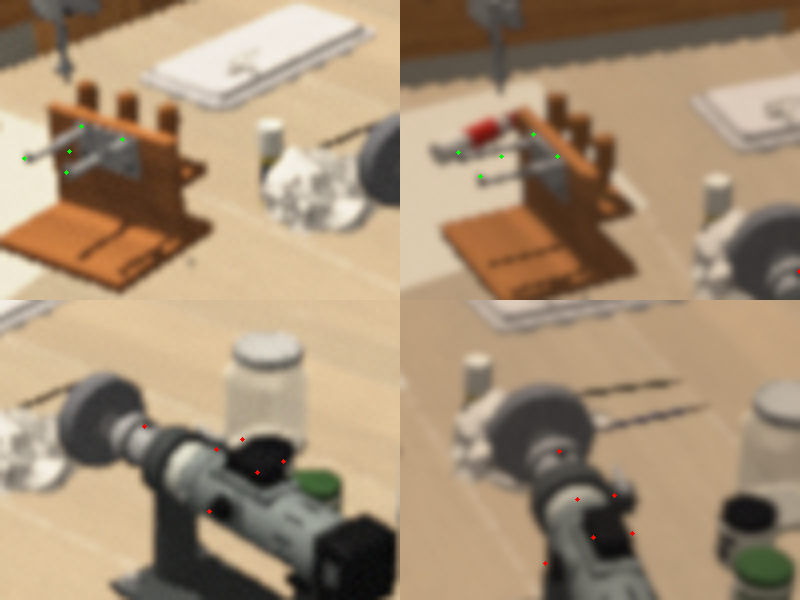

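The overlay's prong points match the images in both views (twelfth and last picture viewed). The stand overlay sits about 6 mm too far in +y, so the best trigger estimate in the robot frame is (632,-82.5). I'll check the hanging pilot tip numerically, then start the descent.

```bash
python3 - <<'E'
from h import *
S=eyes.camera_params('scene');D=eyes.camera_params('side')
X,e=tri([ray(S,(67/4+225,79/4+140)),ray(D,(100/4+245,91/4+115))]); print('pilot',(X*1000).round(1),e*1000)
for k,a,b in [('tipL',(67,173),(81,178)),('tipU',(26,158),(56,152))]:
    X,e=tri([ray(S,(a[0]/4+225,a[1]/4+140)),ray(D,(b[0]/4+245,b[1]/4+115))]); print(k,(X*1000).round(1),e*1000)
E
python3 -m crank '[{"tx":0,"ty":0,"tz":20,"rx":0,"ry":0,"rz":0},{"tx":0,"ty":0,"tz":45,"rx":0,"ry":0,"rz":0},{"tx":0,"ty":0,"tz":60,"rx":0,"ry":0,"rz":0},{"tx":0,"ty":0,"tz":70,"rx":0,"ry":0,"rz":0},{"tx":0,"ty":0,"tz":70,"rx":0,"ry":0,"rz":0}]'
```

```text
pilot [502.6 333.  171.8] 2.431597894317239
tipL [477.5 314.  101.4] 0.16737142161167853
tipU [465.8 354.8 107. ] 0.4260307748677352
t: 8.57
position: [0.5013, 0.3421, 0.1279]
orientation: [0.64, 0.768, -0.0, -0.0]
ft_force: [-0.3, -0.2, -1.4]
gripper_width: 0.0127
```

```bash
python3 -m crank '[{"tx":3,"ty":0,"tz":0,"rx":0,"ry":0,"rz":0},{"tx":3,"ty":0,"tz":12,"rx":0,"ry":0,"rz":0},{"tx":3,"ty":0,"tz":25,"rx":0,"ry":0,"rz":0},{"tx":3,"ty":0,"tz":38,"rx":0,"ry":0,"rz":0},{"tx":3,"ty":0,"tz":50,"rx":0,"ry":0,"rz":0},{"tx":3,"ty":0,"tz":60,"rx":0,"ry":0,"rz":0},{"tx":3,"ty":0,"tz":60,"rx":0,"ry":0,"rz":0}]'
python3 -m crank '[{"tx":0,"ty":0,"tz":2,"rx":0,"ry":0,"rz":0},{"tx":0,"ty":0,"tz":2,"rx":0,"ry":0,"rz":0}]'
python3 -m crank '[{"tx":0,"ty":0,"tz":2,"rx":0,"ry":0,"rz":0},{"tx":0,"ty":0,"tz":2,"rx":0,"ry":0,"rz":0}]'
```

```text
t: 9.45
position: [0.5003, 0.345, 0.0672]
orientation: [0.64, 0.768, -0.001, -0.0]
ft_force: [0.0, -0.1, -1.1]
gripper_width: 0.0126
t: 9.7
position: [0.5008, 0.3453, 0.0663]
orientation: [0.64, 0.768, 0.0, 0.0]
ft_force: [0.3, 0.0, -2.3]
gripper_width: 0.0127
t: 9.95
position: [0.5006, 0.3452, 0.064]
orientation: [0.64, 0.768, -0.0, -0.0]
ft_force: [0.7, 0.4, -1.2]
gripper_width: 0.0129
```

```bash
for i in 1 2 3; do python3 -m crank '[{"tx":0,"ty":0,"tz":1.5,"rx":0,"ry":0,"rz":0},{"tx":0,"ty":0,"tz":1.5,"rx":0,"ry":0,"rz":0}]' | grep -E 'pos|force'; done
```

```text
position: [0.5006, 0.3452, 0.0624]
ft_force: [-0.6, 0.3, -1.6]
position: [0.5008, 0.3453, 0.0616]
ft_force: [-3.0, -0.9, 4.3]
position: [0.5009, 0.3453, 0.0615]
ft_force: [-9.2, -5.4, 18.3]
```

Contact is at z 0.0616, exactly where predicted, so the bar is on the prongs. I'll back off slightly, release and rise.

```bash
python3 -m crank '[{"tx":0,"ty":0,"tz":-1.5,"rx":0,"ry":0,"rz":0},{"tx":0,"ty":0,"tz":-1.5,"rx":0,"ry":0,"rz":0}]' | grep -E 'pos|force'
python3 -m crank '[{"tx":0,"ty":0,"tz":0,"rx":0,"ry":0,"rz":0},{"tx":0,"ty":0,"tz":0,"rx":0,"ry":0,"rz":0},{"tx":0,"ty":0,"tz":0,"rx":0,"ry":0,"rz":0},{"tx":0,"ty":0,"tz":-6,"rx":0,"ry":0,"rz":0},{"tx":0,"ty":0,"tz":-15,"rx":0,"ry":0,"rz":0},{"tx":0,"ty":0,"tz":-40,"rx":0,"ry":0,"rz":0},{"tx":0,"ty":0,"tz":-90,"rx":0,"ry":0,"rz":0},{"tx":0,"ty":0,"tz":-140,"rx":0,"ry":0,"rz":0},{"tx":0,"ty":0,"tz":-180,"rx":0,"ry":0,"rz":0},{"tx":0,"ty":0,"tz":-180,"rx":0,"ry":0,"rz":0}]' 0.35
python3 - <<'E'
from h import *
import pickle
P,I=pickle.load(open('v5.pkl','rb'))
# numeric check of the hung key: change vs picture before hanging, near fork
th=np.radians(10.35); seat=np.array([.501,.343,.1115]); ry=np.array([-np.sin(th),np.cos(th),0])
N={n:eyes.read_camera(n) for n in ('scene','side')}
pickle.dump(N,open('v6.pkl','wb'))
for n in N:
    d=cv2.absdiff(N[n],I[n]).max(2)
    m=(cv2.GaussianBlur(d,(3,3),0)>25).astype(np.uint8)
    k,l,s,c=cv2.connectedComponentsWithStats(m)
    u=proj(P[n],seat); print(n,'seat',np.round(u,1),'bar ends',[np.round(proj(P[n],seat+e*.046*ry),1).tolist() for e in(1,-1)],'pilot',np.round(proj(P[n],seat-[0,0,.08]),1))
    for i in range(1,k):
        if s[i,4]>15 and abs(c[i]-u).max()<60: print('  blob',s[i].tolist(),c[i].round(1))
E
```

```text
position: [0.5008, 0.3453, 0.0616]
ft_force: [-2.8, -1.6, 7.5]
t: 12.2
position: [0.5015, 0.3458, 0.2451]
orientation: [0.64, 0.768, 0.003, 0.001]
ft_force: [-0.2, -0.0, -0.3]
gripper_width: 0.0329
scene seat [241.7 175.7] bar ends [[231.8, 172.7], [251.9, 178.9]] pilot [244.2 195.9]
  blob [232, 171, 20, 10, 103] [241.3 175.2]
  blob [241, 185, 7, 12, 45] [243.8 191.1]
  blob [246, 199, 17, 7, 57] [253.7 201.6]
  blob [275, 220, 5, 7, 28] [276.6 223. ]
side seat [269.8 151.9] bar ends [[264.3, 146.6], [275.5, 157.5]] pilot [271.  172.2]
  blob [267, 133, 6, 6, 25] [269.6 135.1]
  blob [263, 146, 7, 6, 31] [265.9 148.3]
  blob [268, 153, 7, 20, 100] [270.7 161.9]
  blob [272, 176, 10, 10, 48] [276.8 180.6]
  blob [273, 205, 7, 8, 28] [276.2 208.6]
```

The key hangs where predicted: the new bar blob in the scene runs 232–252 px in columns and the prediction was 231.8–251.9. Next I'll work out the tilted pose: a 30° tilt with the jaws at 44 mm, finger A over the trigger and finger B off the button.

```bash
cat > g.py <<'E'
from h import *
from scipy.spatial.transform import Rotation as Ro
a=np.radians(30); st=np.radians(-9.3); w=.044; OFF=.032
sx=np.array([np.cos(st),np.sin(st),0]); sy=np.array([-np.sin(st),np.cos(st),0]); ez=np.array([0,0,1.])
ty=np.cos(a)*sx+np.sin(a)*ez; tz=np.sin(a)*sx-np.cos(a)*ez; tx=np.cross(ty,tz)
Rt=np.c_[tx,ty,tz]; TR=np.array([.632,-.0825,0])
def tcp(xa,ya,za): # finger A inner corner at stand-offset from the trigger centre (mm), za height mm -> reported TCP
    return TR+(xa*sx+ya*sy+za*ez)/1000-w/2*ty+OFF*tz
def rel(T,pos,R0,R1=Rt):
    return (R0.as_matrix().T@(T-pos)*1000).round(1),(R0.inv()*Ro.from_matrix(R1)).as_rotvec(degrees=True).round(1)
E
python3 - <<'E'
from g import *
o=r.get_obs(); R0=Ro.from_quat([.6399,.7684,0,0]); 
T=tcp(-6,0,200); print(T,rel(T,np.array([.5012,.3453,.2450]),R0),o['joints'])
E
```

```text
[ 0.62306643 -0.08103707  0.16128719] (array([-441.4,   42.7,   83.7]), array([-29.7,  -5.2,  19.3])) [5.43425832e-01 3.94371608e-01 1.24156811e+00 1.74416806e-05
 1.50577156e+00 3.61829930e-01]
```

```bash
python3 -m crank '[{"tx":-30,"ty":3,"tz":0,"rx":0,"ry":0,"rz":0},{"tx":-80,"ty":8,"tz":0,"rx":-4,"ry":-0.7,"rz":2.6},{"tx":-130,"ty":13,"tz":0,"rx":-8,"ry":-1.4,"rz":5.2},{"tx":-185,"ty":18,"tz":0,"rx":-12,"ry":-2.1,"rz":7.8},{"tx":-240,"ty":23,"tz":0,"rx":-16,"ry":-2.8,"rz":10.4},{"tx":-295,"ty":28,"tz":0,"rx":-20,"ry":-3.5,"rz":13},{"tx":-345,"ty":33,"tz":10,"rx":-24,"ry":-4.2,"rz":15.6},{"tx":-395,"ty":38,"tz":30,"rx":-27,"ry":-4.8,"rz":17.6},{"tx":-441.4,"ty":42.7,"tz":63.7,"rx":-29.7,"ry":-5.2,"rz":19.3},{"tx":-441.4,"ty":42.7,"tz":63.7,"rx":-29.7,"ry":-5.2,"rz":19.3}]' 0.468
python3 -m crank '[{"tx":0,"ty":0,"tz":0,"rx":0,"ry":0,"rz":0},{"tx":0,"ty":0,"tz":0,"rx":0,"ry":0,"rz":0}]' 
python3 - <<'E'
from g import *
import pickle
N=pickle.load(open('v6.pkl','rb')); o=r.get_obs(); R=Ro.from_quat(o['orientation']).as_matrix(); T=o['position']; print('want',tcp(-6,0,220),'q',Ro.from_matrix(Rt).as_quat(),'w',o['gripper_width'])
print('tool y,z in stand', [[round(float(v@u),3) for u in (sx,sy,ez)] for v in (R[:,1],R[:,2])])
w_=o['gripper_width']
for n in ('scene','side'):
    p=eyes.camera_params(n); im=eyes.read_camera(n); m=(cv2.absdiff(im,N[n]).max(2)>22)
    for s,nm in((1,'A'),(-1,'B')):
        c=[]
        for t in range(-20,75,5):
            u=proj(p,T+R[:,1]*s*(w_/2+.006)-R[:,2]*t/1000); c.append('#' if m[int(round(u[1])),int(round(u[0]))] else '.')
        print(n,nm,'t -20..70 step5',''.join(c))
E
```

```text
t: 13.55
position: [0.6203, -0.0833, 0.1727]
orientation: [0.738, 0.624, 0.165, 0.195]
ft_force: [0.3, 1.1, 0.6]
gripper_width: 0.0444
t: 13.8
position: [0.6227, -0.0801, 0.1783]
orientation: [0.736, 0.626, 0.168, 0.198]
ft_force: [-0.1, -0.2, 0.1]
gripper_width: 0.0437
want [ 0.62306643 -0.08103707  0.18128719] q [0.73613556 0.62539359 0.16757371 0.19724693] w 0.04370464219136932
tool y,z in stand [[0.865, 0.001, 0.501], [0.501, -0.0, -0.865]]
scene A t -20..70 step5 ........###########
scene B t -20..70 step5 ..........#########
side A t -20..70 step5 ..........#####.###
side B t -20..70 step5 ...........########
```

```bash
python3 - <<'E'
from g import *
import pickle
N=pickle.load(open('v6.pkl','rb')); obs=[r.get_obs() for _ in range(1)]; o=obs[0]; R=Rt; T=np.array(o['position']); print(T)
M={}
for n in ('scene','side'):
    p=eyes.camera_params(n); im=eyes.read_camera(n); m=(cv2.absdiff(im,N[n]).max(2)>22).astype(np.float32); M[n]=(p,m)
T=.5*(T+np.array(r.get_obs()['position'])); print(T)
def hull(p,sh,z1,y0,y1,x0):
    P=[proj(p,T+R@np.array([x,y+sh[0],-(z+sh[1])])) for x in(-x0,x0) for y in (y0,y1) for z in (0,z1)]
    return cv2.convexHull(np.array(P,np.float32))
K=8
def fill(shape,hs):
    im=np.zeros((400,640),np.uint8)
    for h in hs: cv2.fillConvexPoly(im,np.round(h*K*2).astype(np.int32) if 0 else np.round(h*256).astype(np.int32),255,cv2.LINE_AA,8)
    return im/255.
res=[]
for dy in np.arange(-.02,.0201,.002):
    for dz in np.arange(0,.05,.002):
        s=0
        for n,(p,m) in M.items():
            f=fill(0,[hull(p,(dy,dz),.035,a_,b_,.008) for a_,b_ in((.022,.0345),(-.0345,-.022))])
            g=fill(0,[hull(p,(dy,dz-.02),.055,-.045,.045,.02)])
            q=np.clip(g-f,0,1)
            s+=(f*m).sum()/f.sum()-(q*m).sum()/q.sum()
        res.append((s,dy,dz))
res.sort(reverse=True)
for x in res[:6]: print(np.round(x,3))
E
```

```text
[ 0.62266322 -0.08027332  0.17817272]
[ 0.62261004 -0.08041315  0.17803849]
[ 1.149 -0.     0.04 ]
[ 1.142 -0.     0.038]
[ 1.139 -0.     0.042]
[ 1.13  -0.     0.036]
[ 1.117 -0.     0.034]
[ 1.113 -0.     0.044]
```

The fit confirms the offset is along the tool axis (dy 0, about 34–40 mm at the optimum, 32 by touch). Next I'll descend straight down towards the trigger; down is (ty -0.5, tz +0.866) in tool axes.

```bash
python3 -m crank '[{"tx":0,"ty":-8,"tz":14,"rx":0,"ry":0,"rz":0},{"tx":0,"ty":-16,"tz":28,"rx":0,"ry":0,"rz":0},{"tx":0,"ty":-24,"tz":41.6,"rx":0,"ry":0,"rz":0},{"tx":0,"ty":-24,"tz":41.6,"rx":0,"ry":0,"rz":0},{"tx":0,"ty":-24,"tz":41.6,"rx":0,"ry":0,"rz":0}]' | grep -E 'pos|force'
for i in 1 2 3; do python3 -m crank '[{"tx":0,"ty":-1.5,"tz":2.6,"rx":0,"ry":0,"rz":0},{"tx":0,"ty":-1.5,"tz":2.6,"rx":0,"ry":0,"rz":0}]' | grep -E 'pos|force'; done
```

```text
position: [0.6226, -0.0813, 0.1296]
ft_force: [-0.5, 0.3, 0.1]
position: [0.6224, -0.0813, 0.1264]
ft_force: [0.9, 0.6, -0.5]
position: [0.6223, -0.0812, 0.1231]
ft_force: [-0.5, -0.7, -0.8]
position: [0.6226, -0.0813, 0.1206]
ft_force: [-1.9, 0.2, 4.7]
```

Contact is at TCP z 0.121, exactly as predicted, with the spring's 4–5 N. I'll squeeze it in.

```bash
python3 -m crank '[{"tx":0,"ty":-1.5,"tz":2.6,"rx":0,"ry":0,"rz":0},{"tx":0,"ty":-3,"tz":5.2,"rx":0,"ry":0,"rz":0},{"tx":0,"ty":-5,"tz":8.7,"rx":0,"ry":0,"rz":0},{"tx":0,"ty":-5,"tz":8.7,"rx":0,"ry":0,"rz":0}]' | grep -E 'pos|force'
for i in 1 2; do python3 -m crank '[{"tx":0,"ty":-0.8,"tz":1.3,"rx":0,"ry":0,"rz":0},{"tx":0,"ty":-0.8,"tz":1.3,"rx":0,"ry":0,"rz":0}]' | grep -E 'pos|force'; done
```

```text
position: [0.6229, -0.0813, 0.1111]
ft_force: [-6.6, 1.9, 10.3]
position: [0.6229, -0.0813, 0.1099]
ft_force: [-6.9, 0.5, 10.2]
position: [0.6229, -0.0813, 0.1085]
ft_force: [-7.5, 1.9, 10.9]
```

```bash
python3 -m crank '[{"tx":0,"ty":-0.5,"tz":0.9,"rx":0,"ry":0,"rz":0},{"tx":0,"ty":-0.5,"tz":0.9,"rx":0,"ry":0,"rz":0}]' | grep -E 'pos|force|width'
for i in 1 2 3 4; do python3 -m crank '[{"tx":0,"ty":2.6,"tz":1.5,"rx":0,"ry":0,"rz":0},{"tx":0,"ty":2.6,"tz":1.5,"rx":0,"ry":0,"rz":0}]' | grep -E 'pos|force|width'; done
```

```text
position: [0.6231, -0.0814, 0.1082]
ft_force: [-12.3, 1.8, 18.4]
gripper_width: 0.0441
position: [0.6267, -0.082, 0.1084]
ft_force: [-2.2, 0.6, 12.1]
gripper_width: 0.0441
position: [0.6295, -0.0824, 0.1083]
ft_force: [-6.4, 0.8, 14.2]
gripper_width: 0.044
position: [0.6323, -0.0828, 0.1083]
ft_force: [-7.7, 2.0, 15.9]
gripper_width: 0.0439
position: [0.6353, -0.0832, 0.1083]
ft_force: [-7.4, 3.2, 14.7]
gripper_width: 0.0442
```

```bash
for i in 1 2 3; do python3 -m crank '[{"tx":0,"ty":1.3,"tz":0.75,"rx":0,"ry":0,"rz":0},{"tx":0,"ty":1.3,"tz":0.75,"rx":0,"ry":0,"rz":0}]' | grep -E 'pos|force|width'; done
```

```text
position: [0.6367, -0.0835, 0.1083]
ft_force: [-7.9, 3.4, 15.9]
gripper_width: 0.044
position: [0.6381, -0.0837, 0.1082]
ft_force: [-9.0, 2.6, 17.2]
gripper_width: 0.0441
position: [0.6388, -0.0838, 0.1081]
ft_force: [-20.9, 3.8, 23.6]
gripper_width: 0.044
```

The stop is reached at about 16 mm of travel, so the button is fully in while the trigger is fully in. Next I'll ease the trigger straight up, keeping finger B on the button.

```bash
python3 -m crank '[{"tx":0,"ty":-0.4,"tz":-0.3,"rx":0,"ry":0,"rz":0},{"tx":0,"ty":-0.4,"tz":-0.3,"rx":0,"ry":0,"rz":0}]' | grep -E 'pos|force'
for i in 1 2 3 4 5; do python3 -m crank '[{"tx":0,"ty":1,"tz":-1.73,"rx":0,"ry":0,"rz":0},{"tx":0,"ty":1,"tz":-1.73,"rx":0,"ry":0,"rz":0}]' | grep -E 'pos|force'; done
```

```text
position: [0.6387, -0.0838, 0.1082]
ft_force: [-14.2, 3.4, 17.8]
position: [0.6385, -0.0837, 0.1094]
ft_force: [-7.9, 2.1, 9.9]
position: [0.6385, -0.0837, 0.1112]
ft_force: [-5.2, 2.6, 9.7]
position: [0.6384, -0.0837, 0.113]
ft_force: [-5.5, 1.7, 7.7]
position: [0.6384, -0.0838, 0.1148]
ft_force: [-3.6, 2.1, 6.7]
position: [0.6379, -0.0839, 0.1159]
ft_force: [-1.4, 0.2, 0.6]
```

The force dropped from 6.7 N to about 0 after 7 mm of easing, so the lock has caught. An unlocked trigger would still push with 6 N or more. I'll confirm by rising further and then retreat.

```bash
python3 -m crank '[{"tx":0,"ty":1,"tz":-1.73,"rx":0,"ry":0,"rz":0},{"tx":0,"ty":1,"tz":-1.73,"rx":0,"ry":0,"rz":0}]' | grep -E 'pos|force'
python3 -m crank '[{"tx":0,"ty":-1,"tz":-3,"rx":0,"ry":0,"rz":0},{"tx":0,"ty":-1.5,"tz":-12,"rx":0,"ry":0,"rz":0},{"tx":0,"ty":-1,"tz":-35,"rx":0,"ry":0,"rz":0},{"tx":0,"ty":5,"tz":-80,"rx":0,"ry":0,"rz":0},{"tx":0,"ty":15,"tz":-120,"rx":0,"ry":0,"rz":0},{"tx":0,"ty":15,"tz":-120,"rx":0,"ry":0,"rz":0}]'
python3 - <<'E'
from g import *
import pickle
N=pickle.load(open('v6.pkl','rb'))
for n in ('scene','side'):
    p=eyes.camera_params(n); im=eyes.read_camera(n); cv2.imwrite(f'pics/end_{n}.png',im[:,:,::-1])
    so=TR+.03*sy
    t1,t2,b,s=[proj(p,so+(q[0]*sx+q[1]*sy)/1000+[0,0,q[2]/1000]) for q in ((0,-30,160),(0,-30,154),(-39,-30,126),(-31,-30,126))]
    d=cv2.absdiff(im,N[n]).max(2); m=(cv2.GaussianBlur(d,(3,3),0)>20).astype(np.uint8)
    k,l,st_,c=cv2.connectedComponentsWithStats(m)
    print(n,'trig out/locked',np.round(t1,1),np.round(t2,1),'button',np.round(b,1),np.round(s,1))
    for i in range(1,k):
        if st_[i,4]>4: print('  changed',st_[i].tolist(),c[i].round(1))
E
```

```text
position: [0.638, -0.0839, 0.1181]
ft_force: [-1.7, -0.1, -0.2]
t: 20.88
position: [0.5923, -0.0762, 0.2339]
orientation: [0.736, 0.625, 0.169, 0.2]
ft_force: [0.7, -0.4, -0.3]
gripper_width: 0.0438
scene trig out/locked [362.3 188.7] [362.2 190.4] button [352.3 202.6] [354.3 201.7]
  changed [56, 2, 96, 63, 3044] [109.7  35.1]
  changed [109, 20, 252, 204, 15959] [221.8 104. ]
  changed [144, 22, 5, 2, 9] [146.2  22.4]
  changed [29, 26, 90, 260, 10813] [ 58.4 189.4]
  changed [65, 39, 4, 6, 15] [66.7 41.3]
  changed [73, 45, 3, 15, 34] [74.3 52.4]
  changed [53, 54, 2, 4, 6] [53.5 55.5]
  changed [140, 62, 3, 6, 9] [141.2  65. ]
  changed [359, 117, 2, 4, 5] [359.4 118.6]
  changed [356, 185, 6, 6, 28] [358.5 187.1]
  changed [78, 188, 3, 3, 6] [ 78.8 188.8]
  changed [80, 195, 3, 6, 10] [ 80.9 197.7]
  changed [86, 194, 8, 22, 76] [ 89.8 206. ]
  changed [85, 200, 3, 2, 5] [ 85.8 200.6]
  changed [352, 200, 3, 5, 12] [352.9 202.1]
  changed [372, 201, 14, 15, 127] [377.4 206.7]
  changed [82, 204, 2, 4, 5] [ 82.4 205.6]
  changed [83, 209, 2, 3, 5] [ 83.4 210.2]
  changed [139, 21
[... 1519 characters left out ...]
] [361.9 202.9]
  changed [276, 202, 6, 8, 24] [278.7 204.9]
  changed [76, 217, 16, 16, 185] [ 83.2 224.4]
  changed [108, 217, 4, 5, 15] [109.3 219.2]
  changed [354, 216, 17, 15, 139] [360.6 223.2]
  changed [97, 220, 33, 30, 384] [116.5 234.1]
  changed [260, 231, 38, 10, 153] [274.9 235.5]
  changed [73, 237, 9, 7, 43] [ 77.2 240.2]
  changed [245, 240, 3, 3, 7] [246.3 241. ]
  changed [59, 263, 15, 21, 184] [ 66.  274.1]
  changed [346, 266, 9, 8, 49] [349.9 269.3]
  changed [274, 288, 23, 6, 97] [285.2 290.7]
  changed [90, 299, 3, 3, 7] [ 91. 300.]
  changed [311, 307, 35, 19, 285] [325.5 316.1]
  changed [96, 309, 3, 2, 6] [ 97.  309.5]
  changed [93, 315, 14, 16, 141] [ 99.3 323.2]
```

The trigger-top and button patches changed and stayed changed, as they should for a held lock. Patches on bystanders also changed, probably from the arm's moving shadow. I'll check by template matching that nothing shifted and the key still hangs, then hand in.

```bash
python3 - <<'E'
from g import *
import pickle
N=pickle.load(open('v6.pkl','rb'))
def tm(ref,cur,b):
    x,y,w,h=b; t=cv2.Canny(ref[y:y+h,x:x+w],40,120).astype(np.float32); t=ref[y:y+h,x:x+w]
    m=cv2.matchTemplate(cur[y-8:y+h+8,x-8:x+w+8],t,cv2.TM_CCOEFF_NORMED); _,v,_,l=cv2.minMaxLoc(m); return (l[0]-8,l[1]-8),round(v,2)
for n,B in (('scene',dict(tin=(255,214,30,25),gouge=(272,236,45,18),brayer=(318,248,42,48),baren=(374,276,44,34),glue=(285,165,16,22),blue=(408,225,25,40))),('side',dict(tin=(256,198,30,24),gouge=(256,228,48,18),brayer=(268,250,36,54),baren=(304,302,50,45)))):
    a=cv2.imread(f'pics/{n}0.png'); c=cv2.imread(f'pics/end_{n}.png')
    for k,b in B.items(): print(n,k,tm(a,c,b))
    v=N[n][:,:,::-1].copy(); s={'scene':(230,168,24,30),'side':(260,143,20,32)}[n]; print(n,'KEY vs hung',tm(v,c,s))
    if n=='side': print('trigger region', tm(a,c,(345,190,20,20)))
o=r.get_obs(); print(o['t'],o['ft_force'],o['position'])
E
```

```text
scene tin ((0, 0), 1.0)
scene gouge ((0, 0), 1.0)
scene brayer ((0, 0), 0.99)
scene baren ((0, 0), 0.97)
scene glue ((0, 0), 1.0)
scene blue ((0, 0), 1.0)
scene KEY vs hung ((0, 0), 1.0)
side tin ((0, 0), 1.0)
side gouge ((0, 0), 1.0)
side brayer ((0, 0), 0.99)
side baren ((0, 0), 0.98)
side KEY vs hung ((0, 0), 0.94)
trigger region ((0, 0), 0.97)
20.975 [-0.70331081 -0.1440599  -0.96039112] [ 0.59154949 -0.07609609  0.22970727]
```

```bash
python3 -c "
from cell import r
print(r.finish_job())"
```

```text
the job is handed in; nothing more can be done
None
```

The polisher job is done and handed in at about 21 s of the 54 s allowed. I drew the chuck key straight up and hung it in the fork. I then squeezed the trigger fully in, pushed the lock button to its stop and eased the trigger off.

**Lock:** the trigger's push on the finger dropped from about 7 N to 0 after about 7.5 mm of easing and stayed at 0 as the finger rose further. That means the lock holds. The camera patches at the trigger top and the button also differ from before the squeeze.

**Key:** the handle's image patch in the fork matched the predicted spot to within a pixel, and it had not moved by the last check.

**Other objects:** template matching found no shift in the tin, gouge, brayer, baren, glue stick or blue key. The wheel was never approached closely. At hand-in the gripper was clear and the wrist force was near zero.

**What disagreed:**
- The fingers actually end about 32 mm short of the reported tool point, so the first grasp closed on nothing. I measured the difference with the cameras and corrected for it. Later contacts came within 1 mm of prediction.
- The fixed cameras and the wrist camera differed by about 4 mm or more in y.
- The button bottomed about 3 mm later than I had computed.
- All 12 pictures were used before the hang, so the final checks are numeric and I did not view them.

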